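Ease the ratchet press back one notch

TASK

Ease the small hand press back by exactly one notch, gently and with a fingertip only: lift the pawl off the ratchet wheel by its red bar and tip it over backwards, push the top spoke of the handle backwards, the way that raises the ram, by one tooth and no more, then tip the pawl forward again so that it drops into the next gap. Do not squeeze the pawl or the handle, and leave everything standing on the bench where it is.

Things in the scene. Friction and masses are not known exactly. Their poses are not given: they have to be found in the camera images.
- press: White bench press, fixed. Origin: underside of its base plate; z up, -x its front (mould), +x its back, +y the side with ratchet wheel, pawl and handle. Offsets below are in this frame, in mm. Base plate x -130 to 110, y -65 to 65, z 18; head x -48 to 100, y -22 to 22, top z 205; ram 24 square at x -24, y 0, top z 256, rising 9 a notch.
- shaft_end (a point): Outer end of the cross shaft (along y) on which ratchet wheel and handle turn together: x 0, y 108, z 165 of the press. The brass ratchet wheel (10 saw teeth, 92 across) is at y 30 to 42, the handle's hub (38 across) at y 82 to 108.
- handwheel: Ratchet wheel, shaft and four-spoked handle, one turning part. Origin on the shaft axis in the middle of the ratchet wheel: x 0, y 36, z 165 of the press; axes as the press's at ratchet 0.
- pawl_lever: Dark steel pawl with its arm and red finger bar. Origin on its pin: x 61, y 36, z 162 of the press; axes as the press's at pawl 0.
- ratchet (a joint): Angle of wheel and handle, rad. 0: a tooth bears on the seated pawl. Falls (negative) as the wheel's top goes backwards (press +x) and the ram rises; one notch is 0.628. Starts at 0 to 0.12. The seated pawl blocks it going back. Stiff (5 to 9 N at the spoke); stays where it is left.
- top_ball (a point): Centre of the black ball (24 across) on the top spoke of the handle, 92 from the shaft axis, at y 95 of the press. Four steel spokes, 10 thick, 90 degrees apart. At ratchet 0 this one leans 0.244 rad from upright to the front (-x); push ball or spoke towards +x. Free for 19 mm on either side along y.
- pawl_tab (a point): Centre of the pawl's red finger bar: round, 14 across, 36 long, along y from y 28 to 64 of the press, on the pawl's arm 95 from its pin. Seated: about x 15, z 245; tipped back: about x 100, z 248; z 257 between. Free in front and behind; the wheel's top is at z 211; the handle's balls begin 19 outward of the bar's end.
- pawl (a joint): Angle of the dark steel pawl about its pin (along y, at x 61, z 162 of the press), rad. 0: nose at the root of the teeth. Grows as it is tipped up and back (+x). Clear of the teeth from 0.25, balances near 0.5; beyond that it falls back to a stop at 0.94 and stays. In a gap it reads 0 to 0.12, on a tooth tip 0.2. Moves easily (1 N).
- jar: Lidded jar, 64 across, 85 high, loose; to be left alone. Origin: centre of its underside.
- forming_ring: Steel forming ring, 90 across, 35 high, loose; to be left alone. Origin: centre of its underside.
- spatula: Spatula lying on the bench, loose; to be left alone. Origin: under its middle.
- tub: White open plastic tub, 110 by 160, 60 high, loose; to be left alone. Origin: centre of its underside.

How it is judged:
On the way, in this order (a step that is already met when the one before it is completed fails the run):
1. the pawl is lifted off the teeth and tipped back past its balance (value of joint pawl above 0.6 rad), for 0.1 s.
2. the wheel is pushed back most of a notch (value of joint ratchet below -0.3 rad), for 0.1 s.
At the end, for the whole second after the job is handed in: The wheel rests one notch back of where the pawl first held it (joint ratchet between -0.67 and -0.30; bearing on the pawl is -0.628); the pawl is down in that gap (joint pawl below 0.14); the things on the bench are within 25 mm of where they stood (value of joint ratchet between -0.67 and -0.3 rad and value of joint pawl below 0.14 rad and velocity of joint ratchet between -0.05 and 0.05 rad/s and distance of each of jar, forming_ring, spatula, tub from where it was at the start of the episode below 0.025 m); the robot touches nothing.
It fails at once if the wheel is let back well past one notch (value of joint ratchet below -0.95 rad).
It fails at once if a thing standing on the bench is shifted or picked up (more than 25 mm) (distance of any of jar, forming_ring, spatula, tub from where it was at the start of the episode above 0.025 m).
It fails at once if the pawl is squeezed or forced (over 25 N from the fingers) (contact force between the fingers and pawl_lever above 25 N).
It fails at once if the handle is squeezed or forced (over 40 N from the fingers) (contact force between the fingers and handwheel above 40 N).
It fails at once if the arm or the gripper's body, not the fingers, pushes the pawl or the handle (over 3 N) (contact force between the arm and pawl_lever above 3 N or contact force between the arm and handwheel above 3 N).
It also fails if it takes over 59 s, if anything falls off the work surface, if the arm or the gripper's body presses on something with over 40 N, if the wrist force passes 120 N, or if a joint passes its speed limit or range.

ROBOT

A 6-joint arm with a two-finger parallel gripper is mounted at the origin on the work surface. World frame = base frame: x ahead of the robot, y to its left, z up, the work surface at z = 0. Lengths are in m, angles in rad, forces in N, time in s.
With the tool pointing down it reaches from about 0.25 to 0.8 m from the base axis. Payload 3.9 kg.
Tool frame: the origin (TCP) lies midway between the tips of the shut fingers; the grasp point (between the pads) lies ctrl.grip_depth behind it (ctrl.grip_depth is the distance from the TCP to the grasp point, in m); y points along the fingers, x is the direction in which the jaws open and shut, and the axes are right-handed (so a half turn about y gives the same grasp; the last joint's range is limited). The gripper opens to 85 mm and grips with 20 to 120 N. Pads are 22 mm wide; open, the fingers measure 114 mm over their backs; the gripper's body (76 mm by 85 mm) begins 54 mm behind the grasp point. The pads swing forward as they close: fully open they stand 13 mm farther back than shut.
Start: joints at [1.241, 0.26, -0.138, 1.173, 0, 1.571], TCP at [0.17, 0.497, 0.231] pointing down, gripper open.
Joint ranges: [-2.78, 2.78], [-0.83, 1.72], [-1.28, 1.37], [-1.9, 2.12], [-1.57, 1.48], [-3.14, 3.14]. Speed limits (rad/s): [2.57, 2.57, 3.14, 3.14, 3.14, 3.14].

INTERFACE

Orientations are given as a unit quaternion [x, y, z, w].
In Python, from station import ctrl gives the robot as it stands.
- The arm moves only by the tool drive_tool, never from a script. Its argument "steps" is a list of rows, each a list of 6 numbers: the shift along the world's x, y, z scaled (see below), then the turn, a rotation vector about the world's x, y, z scaled (see below). A call has 1 to 5 rows; each row shifts and turns the commanded pose from where the row before left it; what a row does not reach is not made up. The controller multiplies each number of a shift by 4 cm and each number of a turn by 120 degrees. A row lasts 1/12 s, in which the tool goes at most 41.7 mm and 7.16 degrees, less where a joint would pass 70% of its speed; a pose out of reach is approached as far as the arm can. A call with a number of a shift or a turn outside -1 to 1 is refused whole. A call with a gripper value outside its range is refused whole. "gripper" is the gripper's target within -1 to 1 (shut at 1, half-way at 0, fully open at -1), set as the call begins (left out, the last holds). The fingers move at their own pace and stop on an object; the grip force is fixed at half the most. Time passes only in rows, so rows that do not move let the fingers close. It gives the time, the measured TCP pose, the force and the opening at its end, in the units of the state.
- ctrl.state(): the state, without advancing time (a new reading comes with each control period).
- ctrl.grab_frame(name): name is "scene" or "top" or "wrist"; returns a dict with "img" (480x640x3 uint8, red, green, blue), "depth" (480x640 float32, m along the optical axis (not along the pixel's ray), 0 where there is no reading), "camera_matrix" (3x3 intrinsics, pixels), "extrinsics" (4x4, takes a point from world to camera coordinates). Camera axes: x right, y down, z forward; pixel columns grow to the right and rows downward; lengths in m; the calibration is good to about 2 mm. A picture is of the moment at which its call begins.
- ctrl.sign_off(): hands the job in, once; it reports no verdict.
The state is a dict: "t": time; "qpos": joint angles; "joint_vel": joint speeds; "effort": joint torques, N m; "position": TCP position; "orientation": TCP orientation; "contact_force": force on the tool from outside, world axes, zero at the start; "ft_torque": the same for the moment, N m; "gripper_width": finger opening in m.
Only numpy, scipy, OpenCV 4.12 (cv2) and the standard library are available. Lean on these libraries where they do the work, as an engineer would, in place of code of your own. Each camera call takes 0.05 s, during which the arm holds its last target. There are 200 camera calls.

## Working session

There is one attempt and no reset: what is moved stays moved. The work goes in short steps, Python scripts to look and compute and a tool call to move; the robot and the scene stay as the last step left them, time stands still between calls to the robot, and variables do not carry over. Pictures are saved under pics/ and viewed, about 8 in all and at most 12, crops included, and the job is handed in when it is done.

Besides the shell and the picture viewer there is one more tool, called after ">>>" as name([rows], argument=value, ...), one row to a line, values as JSON. drive_tool: Moves the arm, as the interface text tells. Shifts and turns lie within -1 to 1; 1 stands for 4 cm of shift or 120 degrees of turn. Its arguments: {"type":"object","properties":{"steps":{"type":"array","items":{"type":"array","items":{"type":"number"}}},"gripper":{"type":"number"}},"required":["steps"]}

```bash
mkdir -p pics; python3 - <<'E'
from station import ctrl
import cv2,numpy as np
for n in("scene","top"):
    f=ctrl.grab_frame(n); np.savez(f"{n}0.npz",**f); cv2.imwrite(f"pics/{n}0.png",f["img"][:,:,::-1])
    E=f["extrinsics"]; print(n,-E[:3,:3].T@E[:3,3],E[2,:3],f["camera_matrix"][0,0])
s=ctrl.state(); print(s, ctrl.grip_depth)
E
```

```text
scene [1.40931867 0.34905787 1.0039162 ] [-0.64774526 -0.27682086 -0.70978609] 575.7240075518778
top [0.59563011 0.00849474 1.15111479] [ 0.03928309 -0.00299582 -0.99922363] 565.5782792815065
{'t': 0.1, 'qpos': array([ 1.24098947e+00,  2.60632913e-01, -1.39232402e-01,  1.17271787e+00,
        2.04307518e-05,  1.57078124e+00]), 'joint_vel': array([-0.00054929, -0.00342998,  0.00418828,  0.00015785,  0.00103003,
        0.00154449]), 'effort': array([-5.75568101e-04, -4.06508195e+01,  2.54526848e+01,  1.00699373e-02,
       -8.58610770e-05,  2.62426816e-06]), 'position': array([0.1698211, 0.4961248, 0.2305434]), 'orientation': array([ 0.57565376,  0.41062455, -0.41166093, -0.57493087]), 'contact_force': array([0.02068073, 0.11618412, 1.39331496]), 'ft_torque': array([-0.10293146,  0.05058723,  0.02052941]), 'gripper_width': 0.08540096433615887} 0.0187
```

View pics/scene0.png

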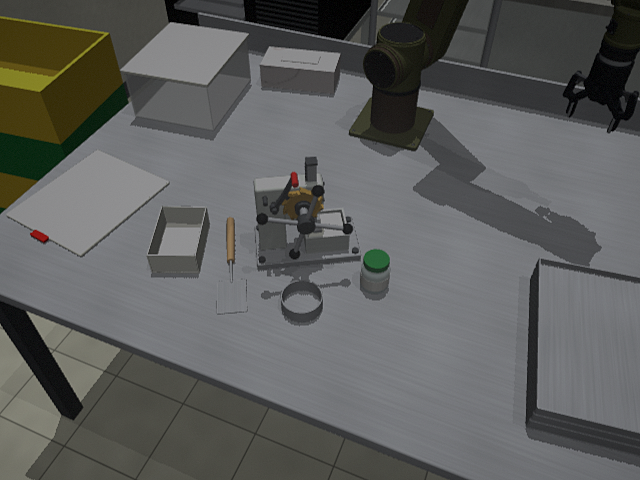

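View pics/top0.png

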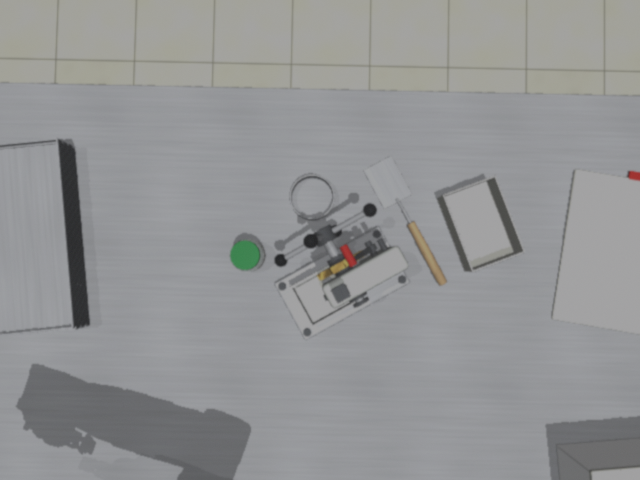

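The scene view shows the press at (305,215), with the red bar at (294,180). In the top view the plate's corner screws are at (282,286), (307,332), (402,279) and (377,234), the red bar is at (348,256), the top ball near (311,241), and the side balls at (370,210) and (280,260). The press's +y side faces world +x.

```bash
cat >h.py <<'E'
import numpy as np,cv2
def ray(f,uv,z):
    K,E=f["camera_matrix"],f["extrinsics"];R=E[:3,:3];c=-R.T@E[:3,3]
    d=R.T@np.linalg.inv(K)@np.array([*uv,1.]);return c+d*(z-c[2])/d[2]
def cloud(f):
    K,E=f["camera_matrix"],f["extrinsics"];v,u=np.mgrid[:480,:640];d=f["depth"]
    p=np.stack([(u-K[0,2])/K[0,0]*d,(v-K[1,2])/K[1,1]*d,d],-1)
    return (p-E[:3,3])@E[:3,:3]
def red(f,box):
    im=f["img"].astype(int);m=(im[...,0]>90)&(im[...,1]<60)&(im[...,2]<60)
    k=np.zeros_like(m);k[box[1]:box[3],box[0]:box[2]]=1
    return m&k
E
python3 - <<'E'
from h import *
np.set_printoptions(precision=4,suppress=True)
t=np.load("top0.npz");s=np.load("scene0.npz")
c=cloud(t)
q=np.array([ray(t,p,.018) for p in[(282,286),(307,332),(402,279),(377,234)]]);print("screws",q)
m=c[...,2]
k=np.zeros(m.shape,bool);k[200:345,270:415]=1
# head top at z .205
h=(k&(abs(m-.205)<.008)).astype(np.uint8)
n,l,st,ce=cv2.connectedComponentsWithStats(h);i=1+st[1:,4].argmax();P=c[l==i]
r=cv2.minAreaRect((P[:,:2]*1000).astype(np.float32));print("head",len(P),np.median(P[:,2]),r)
for nm,f,b,in(("top",t,(270,200,415,345)),("scene",s,(250,150,330,230))):
    M=red(f,b);P=cloud(f)[M];print(nm,"red",M.sum(),np.argwhere(M).mean(0)[::-1],np.median(P,0),cv2.minAreaRect(np.argwhere(M)[:,::-1].astype(np.float32)))
im=t["img"].max(2)
for u,v in[(311,241),(370,210),(280,260)]:
    w=c[v-4:v+5,u-4:u+5].reshape(-1,3);print("ball",u,v,w[:,2].max(),np.median(w,0))
g=(s["img"].astype(int));
cv2.imwrite("pics/c1.png",np.hstack([cv2.resize(t["img"][195:345,265:415,::-1],(400,400),interpolation=2),cv2.resize(s["img"][150:280,240:370,::-1],(400,400),interpolation=2)]))
# base plate yaw via depth
hb=(k&(abs(m-.018)<.005)).astype(np.uint8);P=c[hb>0];print("plate",len(P),cv2.minAreaRect((P[:,:2]*1000).astype(np.float32)))
E
```

```text
screws [[ 0.5431  0.0785  0.018 ]
 [ 0.4527  0.0266  0.018 ]
 [ 0.5619 -0.1611  0.018 ]
 [ 0.651  -0.1096  0.018 ]]
head 2029 0.20463291319484847 ((569.8175659179688, -71.36700439453125), (44.15928268432617, 147.90660095214844), 30.089786529541016)
top red 159 [348.0252 255.3019] [ 0.605  -0.0397  0.2515] ((348.0802001953125, 255.34434509277344), (21.465415954589844, 8.741572380065918), 60.945396423339844)
scene red 68 [293.8971 177.8971] [ 0.6069 -0.0371  0.2491] ((293.96002197265625, 177.71998596191406), (11.879395484924316, 5.656854629516602), 81.8698959350586)
ball 311 241 0.2684800338150107 [0.6257 0.0194 0.2641]
ball 370 210 0.20777378657920795 [ 0.6821 -0.0779  0.2012]
ball 280 260 0.15400838170189804 [0.595  0.0748 0.1493]
plate 2703 ((576.50634765625, -44.62750244140625), (278.3039855957031, 277.6158447265625), 89.63540649414062)
```

View pics/c1.png

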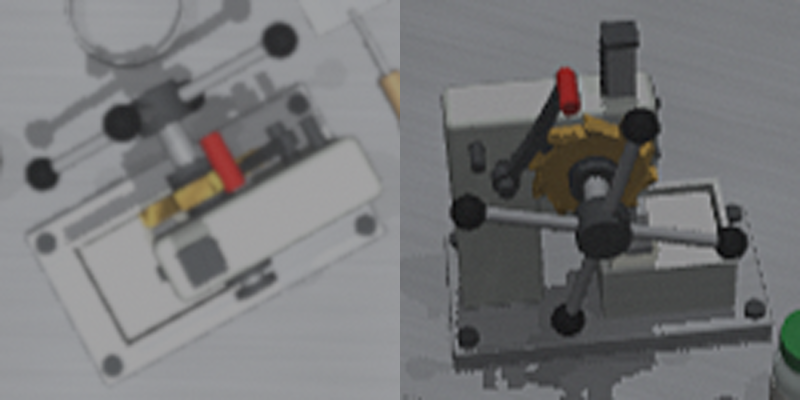

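```bash
cat >>h.py <<'E'
from scipy.spatial.transform import Rotation as Ro
O=np.array([.557,-.0485]);ex=np.array([.5,-.866]);ey=np.array([.866,.5])
def w2p(p): p=np.asarray(p);d=p[...,:2]-O;return np.stack([d@ex,d@ey,p[...,2]],-1)
def p2w(x,y): return O+x*ex+y*ey
def st():
    from station import ctrl
    s=ctrl.state();R=Ro.from_quat(s["orientation"]).as_matrix()
    print("t",round(s["t"],2),"world",s["position"].round(4),"press mm",(w2p(s["position"])*1000).round(1),"F",s["contact_force"].round(1),"w",round(s["gripper_width"],4),"q",s["qpos"].round(2))
    print("toolx yaw",np.degrees(np.arctan2(R[1,0],R[0,0])).round(1),"tooly",R[:,1].round(3)); return s
E
python3 -c "
from h import *
s=st()
for a in[(-.03,.048),(.05,.048),(-.055,.095),(.016,.095),(.14,.048)]:print(a,p2w(*a))"
```

```text
t 0.1 world [0.1698 0.4961 0.2305] press mm [-665.2  -63.   230.5] F [0.  0.1 1.4] w 0.0854 q [ 1.24  0.26 -0.14  1.17  0.    1.57]
toolx yaw 71.1 tooly [-0.001 -0.002 -1.   ]
(-0.03, 0.048) [0.583568 0.00148 ]
(0.05, 0.048) [ 0.623568 -0.0678  ]
(-0.055, 0.095) [0.61177 0.04663]
(0.016, 0.095) [ 0.64727  -0.014856]
(0.14, 0.048) [ 0.668568 -0.14574 ]
```

>>> drive_tool([
  [0,0,1,0,0,0],
  [0,0,1,0,0,0],
  [0,0,0.5,0,0,0],
], gripper=1)

```text
t: 0.35
position: [0.1701, 0.497, 0.3345]
orientation: [-0.575, -0.412, 0.41, 0.576]
contact_force: [1.0, 1.7, 1.1]
gripper_width: 0.0516
```

>>> drive_tool([
  [0.5,-0.6,0,0,0,-0.049],
  [0.5,-0.6,0,0,0,-0.049],
  [0.5,-0.6,0,0,0,-0.049],
  [0.5,-0.6,0,0,0,-0.049],
  [0.5,-0.6,0,0,0,-0.049],
])

```text
t: 0.77
position: [0.2705, 0.3754, 0.3309]
orientation: [0.662, 0.25, -0.25, -0.661]
contact_force: [0.6, 0.3, -0.2]
gripper_width: 0.0002
```

>>> drive_tool([
  [0.5,-0.6,0,0,0,-0.049],
  [0.5,-0.6,0,0,0,-0.049],
  [0.5,-0.6,0,0,0,0],
  [0.5,-0.6,0,0,0,0],
  [0.5,-0.6,0,0,0,0],
])

```text
t: 1.18
position: [0.3705, 0.2552, 0.331]
orientation: [0.683, 0.182, -0.183, -0.683]
contact_force: [0.6, 1.1, 0.4]
gripper_width: 0.0001
```

>>> drive_tool([
  [0.5,-0.6,0,0,0,0],
  [0.5,-0.6,0,0,0,0],
  [0.5,-0.6,0,0,0,0],
  [0.5,-0.6,0,0,0,0],
  [0.5,-0.6,0,0,0,0],
])

```text
t: 1.6
position: [0.4705, 0.1352, 0.3309]
orientation: [-0.683, -0.182, 0.183, 0.683]
contact_force: [-0.0, 0.9, 0.1]
gripper_width: 0.0002
```

```bash
python3 -c "
from h import *
st()"
```

```text
t 1.6 world [0.4705 0.1352 0.3309] press mm [-202.3   17.   330.9] F [-0.   0.9  0.1] w 0.0002 q [0.28 0.18 0.01 1.4  0.   1.33]
toolx yaw 29.9 tooly [-0.001 -0.    -1.   ]
```

>>> drive_tool([
  [0.565,-0.668,0,0,0,0],
  [0.565,-0.668,0,0,0,0],
  [0.565,-0.668,0,0,0,0],
  [0.565,-0.668,0,0,0,0],
  [0.565,-0.668,0,0,0,0],
])

```text
t: 2.02
position: [0.5836, 0.0015, 0.3308]
orientation: [-0.683, -0.182, 0.183, 0.683]
contact_force: [0.5, 0.7, 0.2]
gripper_width: 0.0004
```

>>> drive_tool([
  [0,0,-0.5,0,0,0],
  [0,0,-0.5,0,0,0],
  [0,0,-0.5,0,0,0],
  [0,0,0,0,0,0],
])

```text
t: 2.35
position: [0.5804, 0.0027, 0.2664]
orientation: [-0.682, -0.179, 0.186, 0.684]
contact_force: [-1.1, -0.6, -0.2]
gripper_width: -0.0002
```

```bash
cat >>h.py <<'E'
def crop(n):
    from station import ctrl
    a=ctrl.grab_frame("scene");b=ctrl.grab_frame("wrist")
    np.savez(n+".npz",**a)
    cv2.imwrite(f"pics/{n}.png",np.hstack([cv2.resize(a["img"][130:260,240:370,::-1],(400,400),interpolation=2),cv2.resize(b["img"][:,:,::-1],(400,300))[:,:] if 0 else cv2.copyMakeBorder(cv2.resize(b["img"][:,:,::-1],(400,300)),0,100,0,0,0)]))
    P=cloud(a)[red(a,(240,130,340,230))];print("red",len(P),(w2p(np.median(P,0))*1000).round(1) if len(P) else "")
E
python3 -c "
from h import *
st();crop('a1')"
```

```text
t 2.35 world [0.5804 0.0027 0.2664] press mm [-32.6  45.9 266.4] F [-1.1 -0.6 -0.2] w -0.0002 q [0.   0.35 0.09 1.31 0.   1.05]
toolx yaw 29.9 tooly [-0.009 -0.    -1.   ]
red 69 [ 15.2  48.3 249.1]
```

View pics/a1.png

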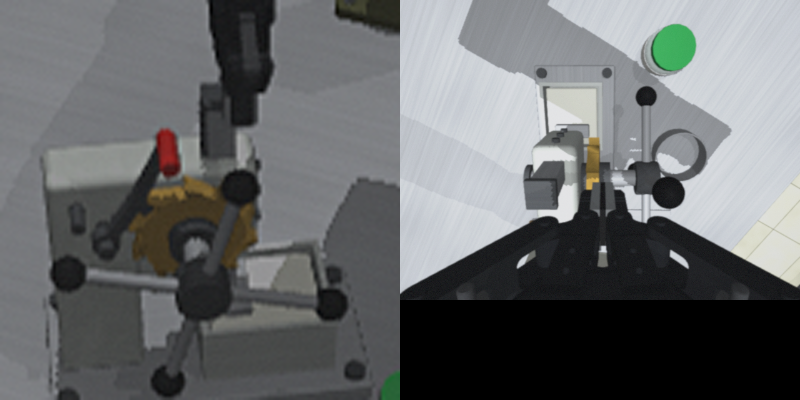

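Left panel: the fingers at (245,100) hang between ram and top ball, in front of the red bar at (168,150). Right panel: they are clear of both. I'll lower them and push the bar back slowly.

>>> drive_tool([
  [0,0,-0.36,0,0,0],
  [0,0,-0.36,0,0,0],
  [0,0,0,0,0,0],
  [0.1,-0.173,0,0,0,0],
  [0.06,-0.104,0,0,0,0],
])

```text
t: 2.87
position: [0.5906, -0.0084, 0.2443]
orientation: [0.683, 0.184, -0.182, -0.683]
contact_force: [1.2, -0.2, 0.7]
gripper_width: -0.0001
```

>>> drive_tool([
  [0.06,-0.104,0,0,0,0],
  [0.06,-0.104,0,0,0,0],
  [0.06,-0.104,0,0,0,0],
  [0.06,-0.104,0,0,0,0],
  [0.06,-0.104,0,0,0,0],
])

```text
t: 3.28
position: [0.6017, -0.0292, 0.2428]
orientation: [-0.683, -0.183, 0.183, 0.683]
contact_force: [-0.5, 0.9, 0.2]
gripper_width: 0.0002
```

>>> drive_tool([
  [0.06,-0.104,0,0,0,0],
  [0.06,-0.104,0,0,0,0],
  [0.06,-0.104,0,0,0,0],
  [0.06,-0.104,0,0,0,0],
  [0,0,0,0,0,0],
])

```text
t: 3.7
position: [0.6116, -0.0464, 0.2423]
orientation: [0.683, 0.182, -0.182, -0.683]
contact_force: [0.2, -0.4, -0.2]
gripper_width: -0.0002
```

```bash
python3 -c "
from h import *
st();crop('a2')"
```

```text
t 3.7 world [ 0.6116 -0.0464  0.2423] press mm [ 25.5  48.3 242.3] F [ 0.2 -0.4 -0.2] w -0.0002 q [-0.08  0.41  0.11  1.27 -0.    0.97]
toolx yaw 29.9 tooly [ 0.    -0.001 -1.   ]
red 18 [ 44.4  37.6 259.4]
```

>>> drive_tool([
  [0.06,-0.104,0,0,0,0],
  [0.06,-0.104,0,0,0,0],
  [0.06,-0.104,0,0,0,0],
  [0.06,-0.104,0,0,0,0],
  [0.06,-0.104,0,0,0,0],
])

```text
t: 4.22
position: [0.6233, -0.0667, 0.2425]
orientation: [0.683, 0.183, -0.183, -0.683]
contact_force: [-0.2, 0.3, 0.3]
gripper_width: 0.0002
```

>>> drive_tool([
  [0.06,-0.104,0,0,0,0],
  [0.06,-0.104,0,0,0,0],
  [0,0,0,0,0,0],
  [0,0,0,0,0,0],
])

```text
t: 4.55
position: [0.6279, -0.0749, 0.2424]
orientation: [-0.683, -0.182, 0.183, 0.683]
contact_force: [0.5, 0.3, 0.3]
gripper_width: 0.0002
```

```bash
python3 -c "
from h import *
st();crop('a3')"
```

```text
t 4.55 world [ 0.6279 -0.0749  0.2424] press mm [ 58.3  48.2 242.4] F [0.5 0.3 0.3] w 0.0002 q [-0.12  0.45  0.17  1.3   0.    0.93]
toolx yaw 29.9 tooly [-0.  0. -1.]
red 54 [ 94.6  44.5 253.6]
```

View pics/a3.png

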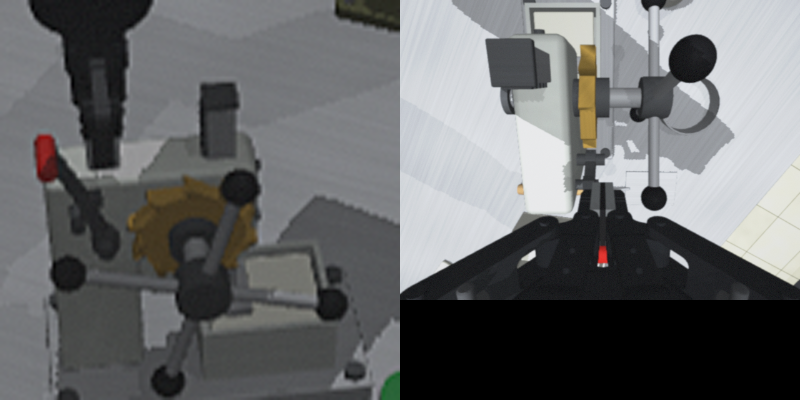

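The pawl now rests tipped back: the red bar is at (45,158) in the left panel, and the wheel hasn't moved. Next I'll go over to the front of the top ball.

>>> drive_tool([
  [0,0,0.6,0,0,0],
  [0,0,0.7,0,0,0],
  [0,0,0.7,0,0,0],
  [0,0,0,0,0,0],
])

```text
t: 4.98
position: [0.6297, -0.0745, 0.3287]
orientation: [0.684, 0.186, -0.18, -0.682]
contact_force: [0.1, 0.0, -0.2]
gripper_width: 0.0001
```

>>> drive_tool([
  [-0.1,0.64,0,0,0,0],
  [-0.1,0.64,0,0,0,0],
  [-0.1,0.64,0,0,0,0],
  [-0.1,0.64,0,0,0,0],
  [-0.1,0.64,0,0,0,0],
])

```text
t: 5.4
position: [0.6073, 0.0547, 0.3223]
orientation: [-0.683, -0.183, 0.183, 0.683]
contact_force: [0.7, -0.1, -0.6]
gripper_width: -0.0002
```

>>> drive_tool([
  [0,0,0,0,0,0],
  [0,0,-0.5,0,0,0],
  [0,0,-0.6,0,0,0],
  [0,0,-0.6,0,0,0],
  [0,0,0,0,0,0],
])

```text
t: 5.82
position: [0.6045, 0.0531, 0.2493]
orientation: [-0.683, -0.18, 0.186, 0.684]
contact_force: [-1.1, 0.9, -0.5]
gripper_width: 0.0002
```

```bash
python3 -c "
from h import *
st()"
```

```text
t 5.82 world [0.6045 0.0531 0.2493] press mm [-64.3  92.  249.3] F [-1.1  0.9 -0.5] w 0.0002 q [ 0.09  0.4   0.12  1.3  -0.    1.14]
toolx yaw 30.0 tooly [-0.009 -0.001 -1.   ]
```

>>> drive_tool([
  [0,0,-0.25,0,0,0],
  [0,0,0,0,0,0],
  [0.06,-0.104,0,0,0,0],
  [0.06,-0.104,0,0,0,0],
  [0.05,-0.087,0,0,0,0],
])

```text
t: 6.23
position: [0.6156, 0.0416, 0.2459]
orientation: [-0.683, -0.184, 0.182, 0.683]
contact_force: [-4.1, 6.8, 5.8]
gripper_width: -0.0001
```

>>> drive_tool([
  [0.05,-0.087,0,0,0,0],
  [0.05,-0.087,0,0,0,0],
  [0.05,-0.087,0,0,0,0],
  [0.05,-0.087,0,0,0,0],
  [0.05,-0.087,0,0,0,0],
])

```text
t: 6.65
position: [0.6244, 0.0261, 0.2462]
orientation: [-0.681, -0.184, 0.182, 0.685]
contact_force: [-4.4, 5.9, 5.0]
gripper_width: -0.0002
```

```bash
python3 -c "
from h import *
st();crop('a4')"
```

```text
t 6.65 world [0.6244 0.0261 0.2462] press mm [-30.9  95.7 246.2] F [-4.4  5.9  5. ] w -0.0002 q [0.04 0.43 0.16 1.3  0.   1.09]
toolx yaw 30.0 tooly [ 0.001  0.005 -1.   ]
red 66 [101.1  49.7 251.3]
```

View pics/a4.png

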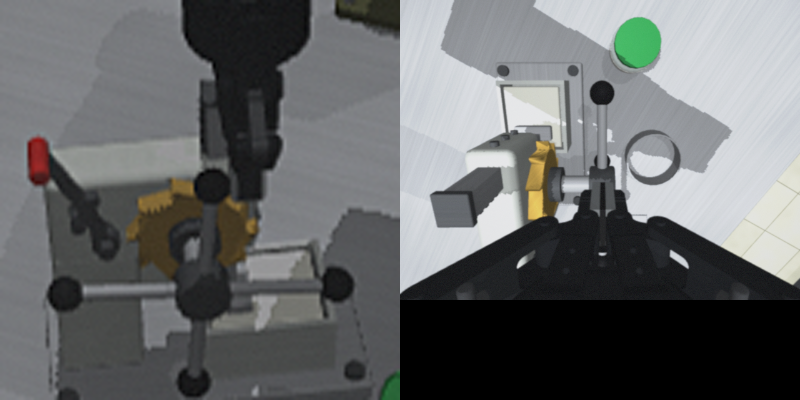

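The finger at (250,180) is behind the top ball at (212,188) and pushing it; the spoke has turned part way at about 7 N, as expected. I'll continue.

>>> drive_tool([
  [0.05,-0.087,0,0,0,0],
  [0.05,-0.087,0,0,0,0],
  [0.05,-0.087,0,0,0,0],
  [0.05,-0.087,0,0,0,0],
  [0.05,-0.087,0,0,0,0],
])

```text
t: 7.17
position: [0.6346, 0.0083, 0.2461]
orientation: [-0.682, -0.184, 0.182, 0.684]
contact_force: [-3.3, 5.2, 4.4]
gripper_width: -0.0001
```

>>> drive_tool([
  [0.05,-0.087,0,0,0,0],
  [0.05,-0.087,0,0,0,0],
  [0.04,-0.07,0,0,0,0],
  [0,0,0,0,0,0],
])

```text
t: 7.5
position: [0.6405, -0.002, 0.2453]
orientation: [-0.682, -0.183, 0.182, 0.684]
contact_force: [-2.0, 4.3, 1.8]
gripper_width: -0.0002
```

```bash
python3 - <<'E'
from h import *
from station import ctrl
s=st()
cands={}
for n in("top0.npz","scene0.npz"):cands[n]=np.load(n)
cands["scene now"]=ctrl.grab_frame("scene");cands["top now"]=ctrl.grab_frame("top")
# wheel angle from dark spherical balls: points in press y 83..107, radius 78..106 about shaft
for n,f in cands.items():
    P=w2p(cloud(f)[f["img"].max(2)<45]); r=np.hypot(P[:,0],P[:,2]-.165)
    k=(abs(P[:,1]-.095)<.016)&(r>.078)&(r<.106);Q=P[k]
    a=np.arctan2(-Q[:,0],Q[:,2]-.165)  # lean to front
    for lo in(-1.6+.244-.5,-.8,.8):
        b=a[(a>lo)&(a<lo+1.3)]
        if len(b)>8:print(n,round(lo,2),len(b),"lean median",np.median(b).round(3))
E
```

```text
t 7.5 world [ 0.6405 -0.002   0.2453] press mm [  1.5  95.5 245.3] F [-2.   4.3  1.8] w -0.0002 q [-0.    0.46  0.2   1.31  0.    1.04]
toolx yaw 30.0 tooly [ 0.     0.003 -1.   ]
top0.npz -1.86 17 lean median -1.179
top0.npz -0.8 102 lean median 0.236
top0.npz 0.8 60 lean median 1.746
scene0.npz -1.86 100 lean median -1.239
scene0.npz -0.8 105 lean median 0.261
scene0.npz 0.8 75 lean median 1.806
scene now -1.86 73 lean median -1.774
scene now -0.8 140 lean median -0.224
scene now 0.8 95 lean median 1.255
top now 0.8 9 lean median 1.225
```

The wheel reads about -0.52 rad by two measures: the side balls' angles changed by -0.52 to -0.55, and the contact geometry gives -0.51. A 3 mm nudge centres it better, then I'll back off and go round behind the bar.

>>> drive_tool([
  [0.04,-0.065,0,0,0,0],
  [0,0,0,0,0,0],
  [-0.1,0.173,0,0,0,0],
  [-0.1,0.173,0,0,0,0],
  [0,0,0.2,0,0,0],
])

```text
t: 8.02
position: [0.6322, 0.0091, 0.2515]
orientation: [-0.683, -0.182, 0.184, 0.683]
contact_force: [-0.6, 0.1, 0.0]
gripper_width: 0.0001
```

>>> drive_tool([
  [0,0,0.6,0,0,0],
  [0,0,0.7,0,0,0],
  [0,0,0.6,0,0,0],
  [0,0,0,0,0,0],
  [0,0,0,0,0,0],
])

```text
t: 8.43
position: [0.635, 0.0081, 0.3311]
orientation: [0.684, 0.184, -0.181, -0.682]
contact_force: [0.9, 0.1, -1.1]
gripper_width: 0.0004
```

>>> drive_tool([
  [0.172,-0.77,0,0,0,0],
  [0.172,-0.77,0,0,0,0],
  [0.172,-0.77,0,0,0,0],
  [0.172,-0.77,0,0,0,0],
  [0.172,-0.77,0,0,0,0],
])

```text
t: 8.85
position: [0.6678, -0.147, 0.3273]
orientation: [-0.683, -0.182, 0.184, 0.683]
contact_force: [0.6, 0.1, -0.7]
gripper_width: -0.0002
```

```bash
python3 -c "
from h import *
st();crop('a5')"
```

```text
t 8.85 world [ 0.6678 -0.147   0.3273] press mm [140.8  46.7 327.3] F [ 0.6  0.1 -0.7] w -0.0002 q [-0.22  0.56  0.58  1.6  -0.    0.83]
toolx yaw 30.0 tooly [-0.002 -0.    -1.   ]
red 31 [100.7  49.7 252. ]
```

View pics/a5.png

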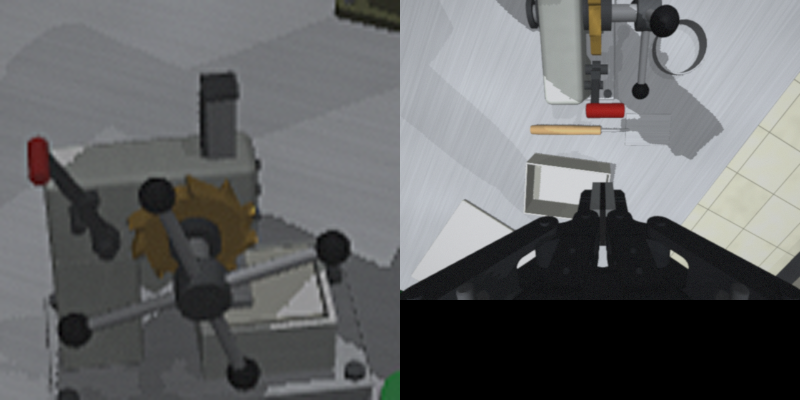

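Left panel: the wheel is turned back one notch, the pawl bar at (38,160) is still tipped back, and the ram is raised. Right panel: the finger is behind the bar at (605,110). I'll lower and push forward.

>>> drive_tool([
  [0,0,-0.6,0,0,0],
  [0,0,-0.7,0,0,0],
  [0,0,-0.8,0,0,0],
  [0,0,0,0,0,0],
  [-0.1,0.173,0,0,0,0],
])

```text
t: 9.37
position: [0.6622, -0.1387, 0.2415]
orientation: [-0.682, -0.18, 0.185, 0.684]
contact_force: [-0.6, 0.1, 1.0]
gripper_width: 0.0001
```

>>> drive_tool([
  [-0.1,0.173,0,0,0,0],
  [-0.06,0.104,0,0,0,0],
  [-0.06,0.104,0,0,0,0],
  [-0.06,0.104,0,0,0,0],
  [-0.06,0.104,0,0,0,0],
])

```text
t: 9.78
position: [0.6513, -0.1148, 0.2463]
orientation: [0.684, 0.184, -0.182, -0.683]
contact_force: [1.2, -1.1, -0.4]
gripper_width: -0.0001
```

>>> drive_tool([
  [-0.06,0.104,0,0,0,0],
  [-0.06,0.104,0,0,0,0],
  [-0.06,0.104,0,0,0,0],
  [-0.06,0.104,0,0,0,0],
  [-0.06,0.104,0,0,0,0],
])

```text
t: 10.2
position: [0.6382, -0.0939, 0.2443]
orientation: [-0.683, -0.183, 0.183, 0.683]
contact_force: [-1.2, -0.0, -0.9]
gripper_width: 0.0002
```

```bash
python3 -c "
from h import *
st();crop('a6')"
```

```text
t 10.2 world [ 0.6382 -0.0939  0.2443] press mm [ 79.9  47.6 244.3] F [-1.2 -0.  -0.9] w 0.0002 q [-0.15  0.47  0.22  1.32  0.    0.9 ]
toolx yaw 29.9 tooly [-0.  0. -1.]
red 40 [ 62.9  49.6 261. ]
```

>>> drive_tool([
  [-0.06,0.104,0,0,0,0],
  [-0.06,0.104,0,0,0,0],
  [-0.06,0.104,0,0,0,0],
  [-0.06,0.104,0,0,0,0],
  [0,0,0,0,0,0],
])

```text
t: 10.72
position: [0.6284, -0.0768, 0.2446]
orientation: [-0.683, -0.183, 0.183, 0.683]
contact_force: [-0.6, 1.7, -0.1]
gripper_width: 0.0001
```

>>> drive_tool([
  [0,0,0,0,0,0],
  [0,0,0,0,0,0],
  [0,0,0,0,0,0],
])

```text
t: 10.97
position: [0.6292, -0.0779, 0.2445]
orientation: [0.683, 0.183, -0.183, -0.683]
contact_force: [0.0, 0.3, 0.5]
gripper_width: -0.0
```

```bash
python3 -c "
from h import *
st();crop('a7')"
```

```text
t 10.97 world [ 0.6292 -0.0779  0.2445] press mm [ 61.5  47.8 244.5] F [0.  0.3 0.5] w -0.0 q [-0.12  0.45  0.18  1.3  -0.    0.93]
toolx yaw 29.9 tooly [ 0. -0. -1.]
red 35 [ 17.8  49.5 250.3]
```

View pics/a7.png

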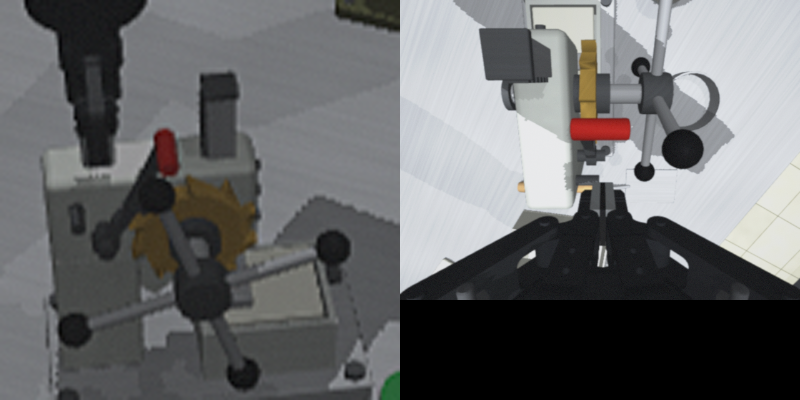

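The pawl has dropped: the bar at (165,152) is back at press x 18, z 250 mm, against 15 and 249 at the start. On a tooth tip it would be near x 31. I'll retreat upward.

>>> drive_tool([
  [0.03,-0.05,0.3,0,0,0],
  [0,0,0.7,0,0,0],
  [0,0,0.8,0,0,0],
  [0,0,0.8,0,0,0],
  [0,0,0.5,0,0,0],
])

```text
t: 11.48
position: [0.6307, -0.08, 0.3719]
orientation: [0.684, 0.184, -0.181, -0.683]
contact_force: [0.9, -0.6, -0.5]
gripper_width: 0.0001
```

>>> drive_tool([
  [-0.8,0,0,0,0,0],
  [-0.8,0,0,0,0,0],
  [-0.8,0,0,0,0,0],
  [0,0,0,0,0,0],
  [0,0,0,0,0,0],
])

```text
t: 11.9
position: [0.5327, -0.0798, 0.3692]
orientation: [0.683, 0.183, -0.182, -0.683]
contact_force: [0.1, -0.2, 0.7]
gripper_width: 0.0003
```

```bash
python3 - <<'E'
from h import *
from station import ctrl
st();crop("a8")
def ang(f):
    P=w2p(cloud(f)[f["img"].max(2)<45]); r=np.hypot(P[:,0],P[:,2]-.165)
    k=(abs(P[:,1]-.095)<.016)&(r>.078)&(r<.106);Q=P[k];a=np.arctan2(-Q[:,0],Q[:,2]-.165)
    return [np.median(a[(a>l)&(a<l+1.1)]).round(3) for l in(-2.1,-.6,1.0)]
print("start",ang(np.load("scene0.npz")),"now",ang(np.load("a8.npz")))
d=cv2.absdiff(np.load("scene0.npz")["img"],np.load("a8.npz")["img"]).max(2)
for n,b in dict(jar=(355,245,395,300),ring=(280,285,325,325),spat=(215,215,250,315),tub=(145,205,210,275)).items():
    w=d[b[1]:b[3],b[0]:b[2]];print(n,"changed px",(w>50).mean().round(3))
E
```

```text
t 11.9 world [ 0.5327 -0.0798  0.3692] press mm [ 15.  -36.7 369.2] F [ 0.1 -0.2  0.7] w 0.0003 q [-0.15  0.27  0.23  1.53  0.    0.9 ]
toolx yaw 29.9 tooly [ 0. -0. -1.]
red 29 [ 16.8  46.8 250. ]
start [np.float64(-1.239), np.float64(0.261), np.float64(1.806)] now [np.float64(-1.825), np.float64(-0.294), np.float64(1.217)]
jar changed px 0.0
ring changed px 0.008
spat changed px 0.0
tub changed px 0.0
```

```bash
python3 -c "
from station import ctrl
print(ctrl.sign_off())"
```

```text
the job is handed in; nothing more can be done
None
```

The press is eased back one notch and the job is handed in; sign-off gave no verdict. With the fingers shut, I pushed the pawl's red bar over backwards, pushed the top ball back with a fingertip, then tipped the pawl forward into the gap. The whole run took about 12 s.

The last checks, all from camera images:
- **Wheel:** it turned back 0.56 to 0.59 rad from its start, which puts it at about -0.55 on the joint. The allowed range is -0.67 to -0.30.
- **Pawl:** the red bar is at press x 17, z 250 mm, within 2 mm of its first seated position (15, 249). That means it is down in the gap, at an estimated 0.05 rad or less.
- **Forces:** readings at the ends of moves showed about 10 N at most while pushing the ball, and 1 to 2 N on the pawl.
- **Bench items:** the jar, spatula and tub look unchanged in the scene camera. The forming ring's area changed in under 1% of its pixels, which I put down to the handle's moved shadow, though I did not check it further.
- **Clearance:** the tool is clear of everything, more than 10 cm above the press.

No check failed. One mid-push reading of the top ball was off (-0.49 against -0.52 to -0.55 from the other balls), probably because the finger was in view.

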